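Switch off the dry-cleaning unit and draw out its dust tray

ROBOT

A 6-joint arm with a two-finger parallel gripper is mounted at the origin on the work surface. World frame = base frame: x ahead of the robot, y to its left, z up, the work surface at z = 0. Lengths are in m, angles in rad, forces in N, time in s.
With the tool pointing down it reaches from about 0.35 to 0.875 m from the base axis. Payload 15.5 kg.
Tool frame: the origin (TCP) lies between the finger pads; the fingertips stand 11 mm ahead of it and the grasp point (between the pads) lies 8 mm behind it; z points along the fingers, y is the direction in which the jaws open and shut (so a half turn about z gives the same grasp; the last joint's range is limited). The gripper opens to 85 mm and grips with 20 to 120 N. Pads are 22 mm wide; open, the fingers measure 114 mm over their backs; the gripper's body (76 mm by 85 mm) begins 54 mm behind the grasp point. The pads swing forward as they close: fully open they stand 13 mm farther back than shut.
Start: joints at [-1.298, 0.494, 1.345, -0, 1.302, -0.096], TCP at [0.225, -0.583, 0.242] pointing down, gripper open.
Joint ranges: [-2.91, 2.91], [-0.82, 2.16], [0.22, 2.67], [-1.22, 4.37], [0.12, 2.79], [-3.08, 3.08]. Speed limits (rad/s): [1.89, 1.89, 2.57, 3.01, 3.01, 3.01].

INTERFACE

Orientations are given as a unit quaternion [w, x, y, z].
In Python, from plant import readout, cams, close_job gives the robot as it stands. The module is installed in compiled form; this text tells all that it offers.
- The arm moves only by the tool step_arm, never from a script. Its arguments are lists of equal length, an entry for each row: "grip": the finger opening in mm, from 0 to 85.4; "delta_pos": the shift along the tool's x, y, z in units of 30 mm (1.0 is 30 mm), a list of three; "yaw": the turn about the tool's z in units of 10 degrees (1.0 is 10 degrees). In form: {"grip": [grip, ...], "delta_pos": [[dx, dy, dz], ...], "yaw": [yaw, ...]}. A call has 1 to 8 rows; each row shifts and turns the commanded pose from where the row before left it, along the tool's axes as they then stand; what a row does not reach is not made up. A row lasts 1/8 s, in which the tool goes at most 62.5 mm and 10.7 degrees, less where a joint would pass 70% of its speed; a pose out of reach is approached as far as the arm can. A call is refused whole if a number of a shift passes 1 or a number of a turn 1, either way. A call with a gripper value outside its range is refused whole. The fingers move at their own pace and stop on an object; the grip force is fixed at half the most. Time passes only in rows, so rows that do not move let the fingers close. It gives the time, the measured TCP pose, the force and the opening at its end, in the units of the state.
- readout.sense(): the state, without advancing time (a new reading comes with each control period).
- cams.get_image(name): name is "side" or "top" or "wrist"; returns a dict with "img" (420x560x3 uint8, red, green, blue), "depth" (420x560 float32, m along the optical axis (not along the pixel's ray), 0 where there is no reading), "fx", "fy", "cx", "cy" (pixels), "k1" (the pictures are not rectified: a ray, as slopes to the right and down, at radius r is drawn at 1 + k1 r^2 times it, then the intrinsics apply), "camera_from_world" (4x4, takes a point from world to camera coordinates); the wrist camera has in their place "tool_from_camera" (4x4, takes a point from camera to tool coordinates, whose origin is the TCP and whose axes are the flange's). Camera axes: x right, y up, looking along -z (the intrinsics and any distortion apply to the point x, -y, -z); pixel columns grow to the right and rows downward; lengths in m; the calibration is good to about 2 mm. A picture is of the moment at which its call begins: read the wrist's pose just before it.
- close_job(): hands the job in, once; it reports no verdict.
The state is a dict: "time": time; "joints": joint angles; "qvel": joint speeds; "effort": joint torques, N m; "ee_pos": TCP position; "eef_rot": TCP orientation; "force": force on the tool from outside, world axes, zero at the start; "torque": the same for the moment, N m; "width": finger opening in m.
Only numpy, scipy, OpenCV 4.12 (cv2) and the standard library are available. Lean on these libraries where they do the work, as an engineer would, in place of code of your own. Each camera call takes 0.05 s, during which the arm holds its last target. There are 200 camera calls.

TASK

The book-cleaning unit has to be emptied: press its red stop button right down to switch the suction off, and only then hook a fingertip behind the blue lip of the dust tray and draw the tray smoothly out along its runners until it is all the way out, without forcing it against its stop, and leave it there. Only touch: do not pinch the lip, do not press the green start button, and leave the volume on the grille and everything else on the bench where it is.

Things in the scene. Friction and masses are not known exactly. Their poses are not given: they have to be found in the camera images.
- unit: Low cream metal suction unit for cleaning books, fixed: 440 mm wide, 270 deep, flat top (dark grille) 92 mm above the bench; a blower housing 90 deep, 320 wide, 150 high across its back. Origin: on the bench, under the middle of the front face; x points from front to back, y to the left seen from the front, z up. The dust tray comes out along -x.
- tray (a joint): Steel dust tray under the grille, on straight runners: 0 = in, 0.140 m = at its outer stop, all the way out (past 0.125 counts). Starts between 0 and 0.02; about 4 N of friction; stays where it is left. Its front, 300 mm wide, 78 mm high, stands 12 mm before the unit's front face when in. From its middle a flat ledge 170 mm wide sticks out, upper side 46 mm above the bench, ending in the blue lip.
- lip_behind (a point): Middle of the top edge of the blue lip's inner (tray-side) face, 76 mm above the bench; axes as the unit's. The lip is 170 mm long along y and 8 mm thick towards -x. Behind it (+x) an open pocket 55 mm wide and 30 mm deep, with the ledge as floor and open at both ends, reaches to the tray front. Its inner and outer sheets are tray_c6 and tray_c7.
- stop_button (a joint): Red stop push button, 32 mm across, on the grey plate at the left front corner of the unit's top; pressed straight down; 0 = up, 0.006 m = fully down, which takes 5 N (1.5 N to start); it springs back. Past 0.004 the suction is off.
- stop_button_top (a point): Centre of the red button's top face, 110 mm above the bench.
- start_button (a joint): Green start push button, 24 mm across, 62 mm to the left (unit's +y) of the red one, as high; same values. Not to be pressed.
- start_button_top (a point): Centre of the green button's top face.
- volume: Loose bound volume, 150 x 240 x 34 mm, dark red boards, lying on the grille, its near edge 70 mm or more behind the unit's front face. Origin: centre of its underside.
- book_weight: Loose steel book weight, 52 mm across, 56 mm high, standing on the volume. Origin: centre of its underside.
- dust_brush: Loose flat brush, 190 mm long, 65 mm wide, 22 mm high, orange handle, lying on the bench. Origin: on its underside, near the middle; x towards the bristles.
- brush_pot: Loose white pot, 76 mm across, with brushes standing in it, 165 mm high in all. Origin: centre of its underside.
- bottle: Loose clear bottle, 60 mm across, 150 mm high. Origin: centre of its underside.
- loupe: Loose black loupe, 52 mm across, 40 mm high. Origin: centre of its underside.
Mind the look-alikes: they are no part of the job. Leave any orange or purple look-alike of the brush_pot alone.

How it is judged:
On the way, in this order (a step that is already met when the one before it is completed fails the run):
1. the red stop button is pressed down while the tray is still in (value of joint stop_button above 0.004 m and value of joint tray below 0.035 m), for 0.1 s.
2. the tray comes out with a finger hooked behind its lip (value of joint tray above 0.05 m and contact force between the fingers and tray_c6 above 0.5 N and not (contact force between the fingers and tray_c6 above 1 N and contact force between the fingers and tray_c7 above 1 N)), for 0.1 s.
At the end, for the whole second after the job is handed in: The dust tray stands still, drawn out past 125 mm of its 140 mm; both buttons are up; the volume, weight, brush, pot, bottle and loupe are within 20 mm of where they were, at rest (value of joint tray above 0.125 m and velocity of joint tray between -0.01 and 0.01 m/s and value of joint each of stop_button, start_button below 0.002 m and distance of each of volume, book_weight, dust_brush, brush_pot, bottle, loupe from where it was at the start of the episode below 0.02 m and linear speed of each of volume, book_weight, dust_brush, brush_pot, bottle, loupe below 0.02 m/s); the robot touches nothing.
It fails at once if the green start button is pressed (more than 2.5 mm) (value of joint start_button above 0.0025 m).
It fails at once if the lip is pinched between the fingers (contact force between the fingers and tray_c6 above 1 N and contact force between the fingers and tray_c7 above 1 N).
It fails at once if the tray is jerked (faster than 0.5 m/s) (velocity of joint tray above 0.5 m/s).
It fails at once if the lip is forced with more than 45 N, as against the stop (contact force between the fingers and tray_c6 above 45 N or contact force between the fingers and tray_c7 above 45 N).
It fails at once if the volume, weight, brush, pot, bottle or loupe is displaced by more than 20 mm (distance of any of volume, book_weight, dust_brush, brush_pot, bottle, loupe from where it was at the start of the episode above 0.02 m).
It also fails if it takes over 45 s, if anything falls off the work surface, if the arm or the gripper's body presses on something with over 40 N, if the wrist force passes 120 N, or if a joint passes its speed limit or range.

## Working session

There is one attempt and no reset: what is moved stays moved. The work goes in short steps, Python scripts to look and compute and a tool call to move; the robot and the scene stay as the last step left them, time stands still between calls to the robot, and variables do not carry over. Pictures are saved under pics/ and viewed, about 8 in all and at most 12, crops included, and the job is handed in when it is done.

Besides the shell and the picture viewer there is one more tool, called by a JSON object that holds its "method" and its "body". step_arm: Moves the arm, as the interface text tells. Its arguments: {"type":"object","properties":{"grip":{"type":"array","items":{"type":"number"}},"delta_pos":{"type":"array","items":{"type":"array","items":{"type":"number"}}},"yaw":{"type":"array","items":{"type":"number"}}},"required":["grip","delta_pos","yaw"]}

```bash
mkdir -p pics
cat > h.py <<'E'
import numpy as np, cv2
from plant import readout, cams, close_job
from scipy.spatial.transform import Rotation as R
def shot(n):
    s=readout.sense(); d=cams.get_image(n)
    if n=='wrist':
        q=np.array(s['eef_rot']); T=np.eye(4); T[:3,:3]=R.from_quat(q[[1,2,3,0]]).as_matrix(); T[:3,3]=s['ee_pos']
        d['wfc']=T@np.array(d['tool_from_camera'])
    else: d['wfc']=np.linalg.inv(d['camera_from_world'])
    return s,d
def ray(d,u,v):
    x,y=(u-d['cx'])/d['fx'],(v-d['cy'])/d['fy']; a,b=x,y
    for _ in range(20):
        k=1+d['k1']*(a*a+b*b); a,b=x/k,y/k
    return d['wfc'][:3,3], d['wfc'][:3,:3]@np.array([a,-b,-1])
def onz(d,u,v,z):
    o,r=ray(d,u,v); return o+r*(z-o[2])/r[2]
def dep(d,u,v):
    o,r=ray(d,u,v); return o+r*d['depth'][int(v),int(u)]
def save(d,f): cv2.imwrite('pics/'+f,d['img'][:,:,::-1])
E
python3 - <<'E'
from h import *
for n in ['top','side','wrist']:
    s,d=shot(n); save(d,n+'0.png')
    np.savez(n+'0.npz',**d)
    print(n,d['wfc'][:3,3].round(3))
print(s)
a=[cv2.imread(f'pics/{n}0.png') for n in ['top','side']]
E
```

```text
top [ 0.425 -0.111  1.242]
side [0.06  0.772 0.859]
wrist [ 0.288 -0.559  0.374]
{'time': 0.1, 'joints': array([-1.29749212e+00,  4.94119100e-01,  1.34604930e+00, -9.13618058e-06,
        1.30248936e+00, -9.54852230e-02]), 'qvel': array([-0.00122972, -0.00156928, -0.00104139,  0.00059731, -0.00026218,
        0.00128221]), 'effort': array([ 4.42559598e-03, -8.83591175e+01, -3.84562540e+01,  4.28435114e-04,
        5.11441205e-03,  4.51224048e-05]), 'ee_pos': array([ 0.22523209, -0.5826857 ,  0.24176781]), 'eef_rot': array([-5.30058066e-04,  9.83047049e-01,  1.83352709e-01, -5.16732328e-05]), 'force': array([ 0.03058685, -0.11162321,  0.33260378]), 'torque': array([-0.0253836 , -0.04699676,  0.01605567]), 'width': 0.08559667673029853}
```

View pics/top0.png

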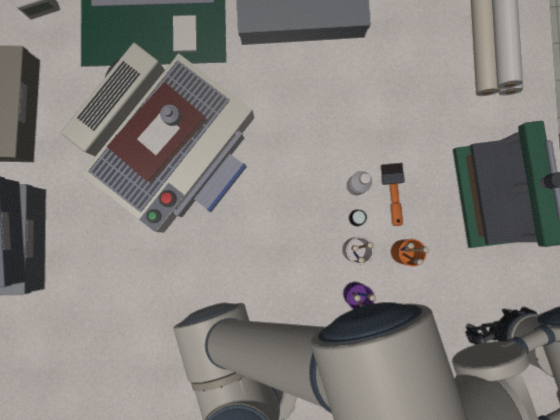

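View pics/side0.png

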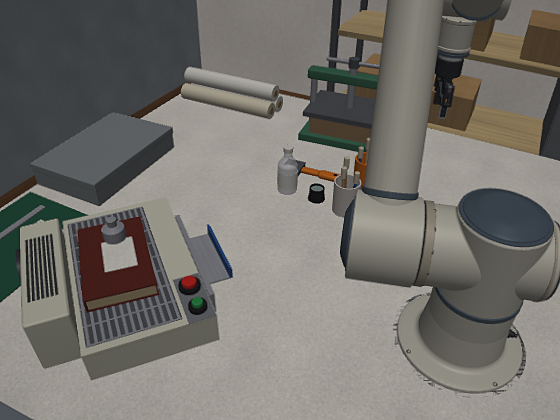

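The top view shows the unit at upper left: red button about (166,199), green (153,216), blue lip about (222,184). The side view shows the same parts, with the pot, bottle and loupe well clear of them. Now I'll measure.

Run:
```python
from h import *
for n in ['top','side']:
    d=dict(np.load(n+'0.npz')); hsv=cv2.cvtColor(d['img'],cv2.COLOR_RGB2HSV)
    H,S,V=[hsv[...,i].astype(int) for i in range(3)]
    ms={'red':((H<6)|(H>174))&(S>190)&(V>110),'green':(H>50)&(H<75)&(S>130)&(V>60),'blue':(H>100)&(H<120)&(S>140)&(V>70)}
    for k,m in ms.items():
        nn,l,st,c=cv2.connectedComponentsWithStats(m.astype('uint8'))
        for i in range(1,nn):
            if st[i,4]<25 or c[i,0]>300 or st[i,4]>3000: continue
            z=.076 if k=='blue' else .11
            print(n,k,st[i],c[i].round(1),onz(d,*c[i],z).round(4),'depthpt',dep(d,*c[i].round()).round(4))
            if k=='blue':
                b=cv2.minAreaRect(np.argwhere(l==i)[:,::-1].astype(np.float32)); 
                for p in cv2.boxPoints(b): print('  ',p.round(1),onz(d,*p,.076).round(4))
```

```text
side red [182 276  14  11 116] [188.5 280.8] [0.5508 0.2131 0.11  ] depthpt [0.5498 0.2159 0.1125]
side green [191 297  12  11  97] [196.7 302. ] [0.5016 0.2542 0.11  ] depthpt [0.5004 0.2546 0.1111]
side blue [208 225  24  45 126] [218.7 246.9] [0.5746 0.0612 0.076 ] depthpt [0.5758 0.0584 0.0729]
   [206.8 225.6] [0.6445 0.0078 0.076 ]
   [208.8 224.6] [0.6423 0.0021 0.076 ]
   [231. 269.] [0.5094 0.1114 0.076 ]
   [229. 270.] [0.5117 0.1163 0.076 ]
```

Run:
```python
from h import *
d=dict(np.load('top0.npz')); im=d['img']; hsv=cv2.cvtColor(im,cv2.COLOR_RGB2HSV)
print(im[199,166],im[216,153],hsv[199,166],hsv[216,153])
H,S,V=[hsv[...,i].astype(int) for i in range(3)]
roi=np.zeros(H.shape,bool); roi[150:240,135:260]=1
for k,m,z in [('red',((H<8)|(H>172))&(S>150)&(V>100),.11),('green',(H>45)&(H<85)&(S>100),.11),('blue',(H>100)&(H<125)&(S>100),.076)]:
    nn,l,st,c=cv2.connectedComponentsWithStats((m&roi).astype('uint8'))
    for i in range(1,nn):
        if st[i,4]<25: continue
        print(k,st[i],c[i].round(1),onz(d,*c[i],z).round(4),dep(d,*c[i].round()).round(4))
        if k=='blue':
            for p in cv2.boxPoints(cv2.minAreaRect(np.argwhere(l==i)[:,::-1].astype(np.float32))): print('  ',p.round(1),onz(d,*p,z).round(4))
```

```text
[167  70  68] [ 85 135  96] [  1 151 167] [ 67  94 135]
blue [220 177  16  19  30] [226.5 187. ] [0.5805 0.0512 0.076 ] [0.5812 0.0506 0.0703]
   [219.5 194.6] [0.5592 0.0715 0.076 ]
   [234.  176.2] [0.6109 0.0294 0.076 ]
   [235.2 177.2] [0.608  0.0259 0.076 ]
   [220.8 195.6] [0.5563 0.0681 0.076 ]
blue [209 197  12  13  27] [214.  202.9] [0.5359 0.0876 0.076 ] [0.5361 0.0883 0.0719]
   [208.5 207.8] [0.5225 0.1033 0.076 ]
   [218.4 195.7] [0.5562 0.0747 0.076 ]
   [220. 197.] [0.5524 0.0703 0.076 ]
   [210.1 209.1] [0.5187 0.0989 0.076 ]
```

{"method": "step_arm", "body": {"grip": [0,0,0,0,0,0,0,0], "delta_pos": [[0,0,0],[0,0,0],[0,0,0],[0.5,-0.15,0],[1,-0.3,0],[1,-0.3,0],[1,-0.3,0],[1,-0.3,0]], "yaw": [-1,-1,-1,0,0,0,0,0]}}

```text
time: 1.15
ee_pos: [0.2789, -0.4504, 0.2422]
eef_rot: [-0.0, 0.903, 0.429, 0.0]
force: [-0.6, -0.4, -0.3]
width: 0.0002
```

{"method": "step_arm", "body": {"grip": [0,0,0,0,0,0,0,0], "delta_pos": [[1,-0.3,0],[1,-0.3,0],[1,-0.3,0],[1,-0.3,0],[1,-0.3,0],[1,-0.3,0],[1,-0.3,0],[1,-0.3,0]], "yaw": [0,0,0,0,0,0,0,0]}}

```text
time: 2.15
ee_pos: [0.3729, -0.2185, 0.2422]
eef_rot: [-0.0, 0.903, 0.429, 0.0]
force: [-0.4, 0.1, 0.2]
width: -0.0002
```

{"method": "step_arm", "body": {"grip": [0,0,0,0,0,0,0,0], "delta_pos": [[1,-0.3,0],[1,-0.3,0],[1,-0.3,0],[1,-0.3,0],[1,-0.3,0],[1,-0.3,0],[1,-0.3,0],[0.5,-0.15,0]], "yaw": [0,0,0,0,0,0,0,0]}}

```text
time: 3.15
ee_pos: [0.4613, -0.0012, 0.2422]
eef_rot: [-0.0, 0.903, 0.43, -0.0]
force: [-0.7, -0.2, -0.6]
width: -0.0001
```

{"method": "step_arm", "body": {"grip": [0,0], "delta_pos": [[0,0,0],[0,0,0]], "yaw": [0,0]}}

```text
time: 3.4
ee_pos: [0.4612, -0.0034, 0.2422]
eef_rot: [-0.0, 0.902, 0.431, -0.0]
force: [0.0, 0.7, 0.1]
width: -0.0
```

Run:
```python
from h import *
s,d=shot('wrist'); save(d,'w1.png'); np.savez('w1.npz',**d)
print(s['time'],s['ee_pos'],s['joints'],s['width'],s['force'],d['wfc'].round(3),d['fx'])
```

```text
3.4 [ 0.46121114 -0.0033683   0.24222195] [-1.36738606e-01  2.64570302e-01  1.73190536e+00 -2.29631727e-04
  1.14543968e+00  5.43061762e-01] -8.77656946027204e-06 [0.04194454 0.71709447 0.13028251] [[ 0.778  0.607  0.164  0.504]
 [-0.629  0.75   0.204  0.048]
 [ 0.001 -0.262  0.965  0.375]
 [ 0.     0.     0.     1.   ]] 330.16594232077375
```

View pics/w1.png

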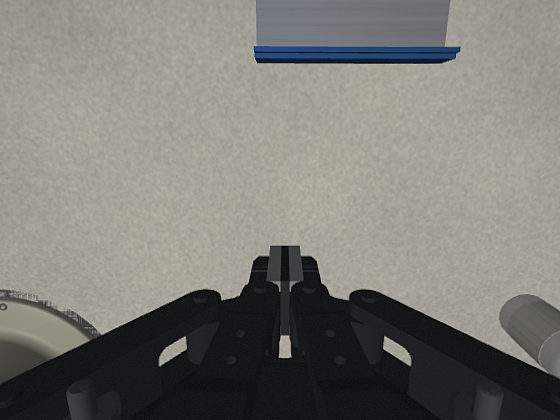

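The lip runs along row 47 (inner top edge, columns 256 to 460) and is level in the picture, so the yaw is good. The closed fingertips are at (285,247). Next, the position of the inner edge and the fingertips, then on towards the red button.

Run:
```python
from h import *
d=dict(np.load('w1.npz'))
for u,v in [(256,47),(459,47),(256,54),(459,50)]: print(onz(d,u,v,.076).round(4),dep(d,u,v).round(4))
print('tip',[dep(d,u,v).round(4) for u,v in [(276,249),(295,249),(276,260)]])
print(d['img'][30:66:2,350])
```

```text
[0.5212 0.1065 0.076 ] [0.5211 0.1064 0.0764]
[0.6512 0.001  0.076 ] [0.6509 0.0011 0.0766]
[0.5177 0.1024 0.076 ] [0.518  0.1033 0.0711]
[ 0.65  -0.001  0.076] [ 0.6493 -0.0008  0.0775]
tip [array([0.4665, 0.0074, 0.2404]), array([0.473 , 0.0023, 0.2407]), array([0.4667, 0.0073, 0.252 ])]
[[115 116 121]
 [116 118 123]
 [116 118 122]
 [117 119 122]
 [119 121 124]
 [118 119 123]
 [119 121 123]
 [120 123 125]
 [105 113 126]
 [ 35  68 118]
 [ 36  71 121]
 [ 10  18  28]
 [ 36  73 123]
 [ 36  70 121]
 [ 29  53  88]
 [ 19  29  46]
 [  1  15  35]
 [175 171 160]]
```

{"method": "step_arm", "body": {"grip": [0,0,0,0,0,0], "delta_pos": [[1,-0.5,0],[1,-0.5,0],[1,-0.5,0],[1,-0.5,0],[0.8,-0.2,0],[0,0,0]], "yaw": [0,0,0,0,0,0]}}

```text
time: 4.2
ee_pos: [0.5011, 0.151, 0.2422]
eef_rot: [0.0, 0.902, 0.432, 0.0]
force: [-0.8, 0.1, -0.2]
width: -0.0004
```

Run:
```python
from h import *
s,d=shot('wrist'); save(d,'w2.png'); np.savez('w2.npz',**d)
print(s['time'],s['ee_pos'],s['force'])
```

```text
4.2 [0.5010865  0.15101489 0.24215666] [-0.79006408  0.07953527 -0.15137535]
```

View pics/w2.png

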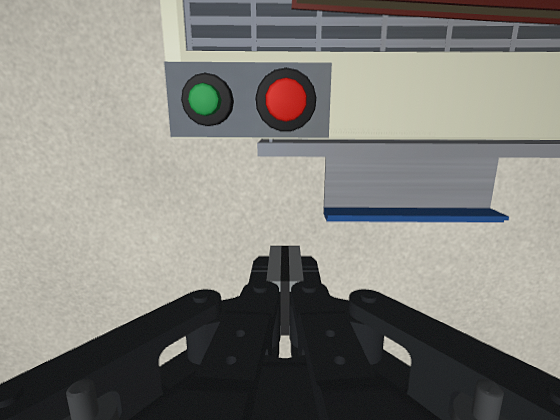

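The red button is at (287,99), green at (204,99), and the lip's inner edge is on about row 209, columns 326 to 507.

Run:
```python
from h import *
d=dict(np.load('w2.npz')); hsv=cv2.cvtColor(d['img'],cv2.COLOR_RGB2HSV); H,S,V=[hsv[...,i].astype(int) for i in range(3)]
top=np.zeros(H.shape,bool); top[65:135,170:330]=1
for k,m in [('red',((H<8)|(H>172))&(S>150)&(V>100)&top),('green',(H>45)&(H<85)&(S>100)&top)]:
    c=np.argwhere(m).mean(0)[::-1]; p=onz(d,*c,.11); print(k,c,m.sum(),p.round(4),dep(d,*c.round()).round(4))
    if k=='red':
        e=p-np.array([*readout.sense()['ee_pos']]); q=np.array(readout.sense()['eef_rot']); print('tool delta mm',R.from_quat(q[[1,2,3,0]]).inv().apply(e)*1000)
m=(H>100)&(H<125)&(S>150); 
for u in [340,400,480]: print(u,np.where(m[:,u])[0])
for u in [326,507]: print(onz(d,u,209,.076).round(4),dep(d,u,210).round(4))
for v in range(240,256,2): print(v,d['img'][v,276],dep(d,276,v).round(4))
```

```text
red [285.41321714  98.97748729] 1377 [0.5532 0.2127 0.11  ] [0.5527 0.2127 0.1153]
tool delta mm [ 81.64918904   1.72414008 132.08558605]
green [204.3436019   98.95260664] 844 [0.5051 0.2514 0.11  ] [0.5054 0.2508 0.1141]
340 [208 209 210 211 212 213 214 215 216 217 218 219 220 299]
400 [208 209 210 211 212 213 214 215 216 217 218 219 220 303]
480 [209 210 211 212 213 214 215 216 217 218 219 220 221]
[0.5225 0.1136 0.076 ] [0.5208 0.1082 0.0608]
[0.654  0.0075 0.076 ] [ 0.6811 -0.0426  0.0009]
240 [196 192 181] [0.447  0.0982 0.0015]
242 [192 188 178] [0.4453 0.0961 0.0012]
244 [207 204 190] [0.4436 0.094  0.0009]
246 [52 54 55] [0.5063 0.1619 0.2369]
248 [74 75 75] [0.5061 0.1616 0.2384]
250 [73 74 74] [0.5062 0.1616 0.2408]
252 [73 75 75] [0.5064 0.1617 0.2434]
254 [73 76 75] [0.5063 0.1616 0.2454]
```

{"method": "step_arm", "body": {"grip": [0,0,0,0,0,0,0,0], "delta_pos": [[1,0.06,0],[1,0,0],[0.72,0,0],[0,0,1],[0,0,1],[0,0,1],[0,0,0.7],[0,0,0]], "yaw": [0,0,0,0,0,0,0,0]}}

```text
time: 5.25
ee_pos: [0.5523, 0.2115, 0.1302]
eef_rot: [-0.0, 0.902, 0.431, -0.002]
force: [0.2, -0.2, 0.2]
width: 0.0
```

{"method": "step_arm", "body": {"grip": [0,0], "delta_pos": [[0,0,0.2],[0,0,0]], "yaw": [0,0]}}

```text
time: 5.5
ee_pos: [0.5535, 0.2128, 0.1258]
eef_rot: [0.0, 0.902, 0.431, 0.0]
force: [0.1, -0.0, 0.6]
width: 0.0002
```

{"method": "step_arm", "body": {"grip": [0,0], "delta_pos": [[0,0,0.15],[0,0,0]], "yaw": [0,0]}}

```text
time: 5.75
ee_pos: [0.5537, 0.2131, 0.121]
eef_rot: [0.0, 0.902, 0.432, 0.0]
force: [2.2, -2.1, 3.5]
width: -0.0001
```

{"method": "step_arm", "body": {"grip": [0,0], "delta_pos": [[0,0,0.07],[0,0,0]], "yaw": [0,0]}}

```text
time: 6.0
ee_pos: [0.5537, 0.2131, 0.119]
eef_rot: [0.0, 0.902, 0.432, 0.0]
force: [1.2, -2.2, 6.2]
width: 0.0003
```

{"method": "step_arm", "body": {"grip": [0,0], "delta_pos": [[0,0,0.05],[0,0,0]], "yaw": [0,0]}}

```text
time: 6.25
ee_pos: [0.5538, 0.2131, 0.1187]
eef_rot: [0.0, 0.902, 0.432, 0.001]
force: [-3.9, -3.7, 26.4]
width: 0.0002
```

{"method": "step_arm", "body": {"grip": [0], "delta_pos": [[0,0,0]], "yaw": [0]}}

```text
time: 6.38
ee_pos: [0.5538, 0.2131, 0.1187]
eef_rot: [0.0, 0.902, 0.432, 0.001]
force: [-3.3, -4.4, 26.3]
width: -0.0002
```

Run:
```python
from h import *
s,d=shot('side'); a=d['img'][220:330,140:270,::-1]; b=cv2.imread('pics/side0.png')[220:330,140:270]
cv2.imwrite('pics/s3.png',cv2.resize(np.hstack([b,a]),None,fx=3,fy=3,interpolation=cv2.INTER_CUBIC)); print(s['force'],s['ee_pos'])
```

```text
[-3.31036017 -4.43568447 26.30156118] [0.55381811 0.21310299 0.11865558]
```

View pics/s3.png

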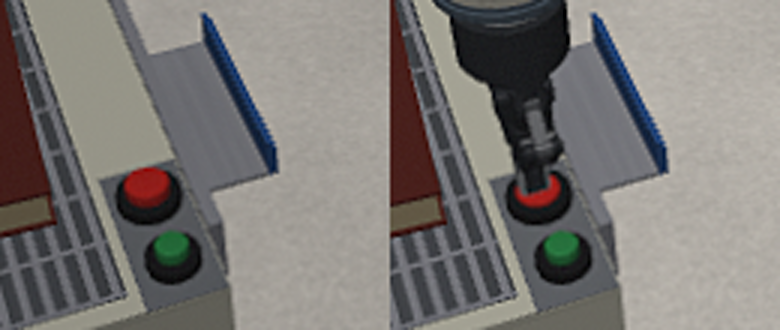

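The red cap is sunk into its collar and green is untouched, so the stop press is done. Now rise, go over the pocket and look.

{"method": "step_arm", "body": {"grip": [0,0,0,0,0,0,0,0], "delta_pos": [[0,0,-0.5],[0,0,-1],[0,0,-0.8],[-0.6,1,0],[-0.6,1,0],[-0.6,1,0],[-0.6,0.85,0],[-0.27,0.32,0]], "yaw": [0,0,0,0,0,0,0,0]}}

```text
time: 7.42
ee_pos: [0.6006, 0.0709, 0.1861]
eef_rot: [-0.0, 0.902, 0.431, -0.0]
force: [0.4, 0.4, 0.0]
width: 0.0001
```

{"method": "step_arm", "body": {"grip": [0,0], "delta_pos": [[0,0,0.8],[0,0,0]], "yaw": [0,0]}}

```text
time: 7.68
ee_pos: [0.5991, 0.0726, 0.1609]
eef_rot: [-0.001, 0.902, 0.432, -0.001]
force: [-0.3, -1.2, 0.1]
width: 0.0001
```

Run:
```python
from h import *
s,d=shot('wrist'); save(d,'w4.png'); np.savez('w4.npz',**d)
print(s['time'],s['ee_pos'],s['force'])
x=np.array([.629,.777]); y=np.array([-.777,.629]); e=s['ee_pos'][:2]-np.array([.586,.0535]); print('rel lip',e@x,e@y)
```

```text
7.675 [0.59911654 0.07259339 0.16092661] [-0.32026909 -1.17442018  0.11799941]
rel lip 0.023085872169228416 0.0018181929464096732
```

View pics/w4.png

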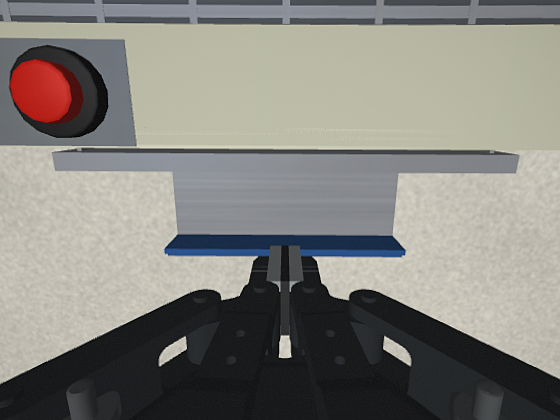

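The lip spans columns 167 to 405, its inner foot is on about row 236, and the tray front's foot on about row 171. The fingers are centred on it. I'll check the pocket limits along the tool's x.

Run:
```python
from h import *
d=dict(np.load('w4.npz')); x=np.array([.629,.777]); p0=np.array([.59911654,.07259339])
for n,u,v,z in [('lip foot',240,236,.046),('lip top outer',240,255,.076),('front top',285,153,.078),('front foot/edge',285,171,.046),('ledge',230,200,.046),('ledge',230,225,.046)]:
    p=onz(d,u,v,z); q=dep(d,u,v); print(n,'rel TCP along x mm',((p[:2]-p0)@x*1000).round(1),'depth',((q[:2]-p0)@x*1000).round(1),q[2].round(4))
```

```text
lip foot rel TCP along x mm -24.2 depth -22.7 0.05
lip top outer rel TCP along x mm -27.4 depth -29.7 0.0707
front top rel TCP along x mm 44.8 depth 44.8 0.0781
front foot/edge rel TCP along x mm 28.0 depth 33.1 0.0783
ledge rel TCP along x mm 5.3 depth 5.3 0.046
ledge rel TCP along x mm -15.0 depth -15.0 0.0459
```

Lip at -24 mm and front at about +31 mm, so the 55 mm pocket agrees and the ±11 mm fingers fit. Now I'll lower them.

{"method": "step_arm", "body": {"grip": [0,0,0,0,0,0], "delta_pos": [[0.1,0,0.7],[0,0,0.7],[0,0,0.7],[0,0,0.5],[0,0,0.4],[0,0,0]], "yaw": [0,0,0,0,0,0]}}

```text
time: 8.48
ee_pos: [0.6021, 0.0746, 0.0718]
eef_rot: [-0.0, 0.902, 0.432, -0.0]
force: [0.3, 0.3, 0.1]
width: -0.0002
```

{"method": "step_arm", "body": {"grip": [0,0,0], "delta_pos": [[-0.25,0,0],[-0.1,0,0],[0,0,0]], "yaw": [0,0,0]}}

```text
time: 8.85
ee_pos: [0.5957, 0.066, 0.0726]
eef_rot: [0.0, 0.902, 0.431, 0.0]
force: [-0.0, 0.9, 0.7]
width: -0.0004
```

{"method": "step_arm", "body": {"grip": [0,0,0,0,0,0,0,0], "delta_pos": [[-0.1,0,0],[-0.1,0,0],[-0.15,0,0],[-0.2,0,0],[-0.2,0,0],[-0.2,0,0],[-0.2,0,0],[-0.2,0,0]], "yaw": [0,0,0,0,0,0,0,0]}}

```text
time: 9.85
ee_pos: [0.57, 0.0346, 0.0722]
eef_rot: [-0.0, 0.902, 0.431, 0.0]
force: [0.3, 4.2, 1.8]
width: 0.0001
```

{"method": "step_arm", "body": {"grip": [0,0,0,0,0,0,0,0], "delta_pos": [[-0.2,0,0],[-0.2,0,0],[-0.2,0,0],[-0.2,0,0],[-0.2,0,0],[-0.2,0,0],[-0.2,0,0],[-0.2,0,0]], "yaw": [0,0,0,0,0,0,0,0]}}

```text
time: 10.85
ee_pos: [0.5397, -0.0027, 0.0722]
eef_rot: [-0.0, 0.902, 0.431, -0.0]
force: [1.0, 5.4, 1.7]
width: -0.0001
```

The pull is steady at about 5 N, with roughly 84 mm drawn. Before the last part I'll estimate the starting joint value from the picture already taken.

Run:
```python
from h import *
d=dict(np.load('w4.npz')); x=np.array([.629,.777])
print(d['img'][140:175,350].tolist())
for v in range(140,156,2): print(v,(onz(d,350,v,.092)[:2]@x).round(4), dep(d,350,v)[2].round(4),(dep(d,350,v)[:2]@x).round(4))
```

```text
[[193, 191, 171], [187, 189, 168], [188, 189, 168], [189, 189, 169], [188, 187, 166], [189, 189, 169], [196, 196, 176], [203, 203, 180], [211, 211, 187], [154, 153, 139], [54, 55, 60], [66, 67, 70], [69, 70, 71], [62, 62, 65], [115, 117, 121], [141, 144, 149], [135, 138, 142], [136, 139, 144], [136, 139, 143], [136, 137, 142], [137, 139, 143], [134, 138, 142], [134, 136, 141], [135, 137, 142], [136, 138, 142], [136, 137, 141], [135, 137, 141], [136, 137, 141], [136, 137, 142], [133, 136, 140], [135, 137, 141], [134, 137, 142], [136, 138, 142], [137, 139, 144], [138, 140, 145]]
140 0.4873 0.0918 0.4873
142 0.4861 0.0929 0.4862
144 0.4849 0.093 0.485
146 0.4838 0.0932 0.4839
148 0.4826 0.094 0.4827
150 0.4814 0.058 0.4781
152 0.4802 0.0695 0.4779
154 0.479 0.0782 0.4775
```

{"method": "step_arm", "body": {"grip": [0,0,0,0], "delta_pos": [[-0.2,0,0],[-0.2,0,0],[-0.2,0,0],[0,0,0]], "yaw": [0,0,0,0]}}

```text
time: 11.35
ee_pos: [0.5283, -0.0171, 0.0722]
eef_rot: [-0.0, 0.902, 0.431, -0.0]
force: [0.3, -0.1, 0.1]
width: -0.0001
```

{"method": "step_arm", "body": {"grip": [0,0,0,0,0], "delta_pos": [[-0.15,0,0],[-0.15,0,0],[-0.15,0,0],[-0.15,0,0],[0,0,0]], "yaw": [0,0,0,0,0]}}

```text
time: 11.98
ee_pos: [0.5172, -0.031, 0.0722]
eef_rot: [0.0, 0.902, 0.431, -0.0]
force: [-0.8, -0.1, -0.1]
width: 0.0001
```

{"method": "step_arm", "body": {"grip": [0,0,0], "delta_pos": [[-0.1,0,0],[-0.1,0,0],[-0.1,0,0]], "yaw": [0,0,0]}}

```text
time: 12.35
ee_pos: [0.5119, -0.0377, 0.0722]
eef_rot: [0.0, 0.902, 0.432, 0.0]
force: [1.7, 3.7, -0.9]
width: -0.0002
```

Run:
```python
from h import *
s,d=shot('side'); x=np.array([.629,.777]); print(s['ee_pos'],s['ee_pos'][:2]@x,s['force'])
d2=shot('wrist')[1]; save(d2,'w5.png')
np.savez('w5.npz',**d2)
```

```text
[ 0.51187907 -0.03768177  0.07220867] 0.29269319968167185 [ 1.67837718  3.70198215 -0.91894388]
```

View pics/w5.png

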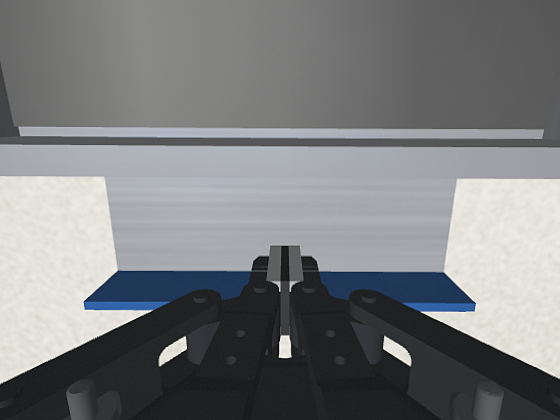

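The finger sits behind the lip (inner foot on row 271), and the tray front is well out. I estimate q at about 133 mm. A few 1.2 mm creeping steps will give some margin while I watch the force.

{"method": "step_arm", "body": {"grip": [0,0], "delta_pos": [[-0.04,0,0],[0,0,0]], "yaw": [0,0]}}

```text
time: 12.7
ee_pos: [0.5111, -0.0386, 0.0722]
eef_rot: [0.0, 0.902, 0.432, -0.0]
force: [0.9, 1.2, 0.8]
width: -0.0
```

{"method": "step_arm", "body": {"grip": [0,0], "delta_pos": [[-0.04,0,0],[0,0,0]], "yaw": [0,0]}}

```text
time: 12.95
ee_pos: [0.5104, -0.0395, 0.0722]
eef_rot: [-0.0, 0.902, 0.432, -0.0]
force: [1.8, 2.5, 1.0]
width: 0.0001
```

{"method": "step_arm", "body": {"grip": [0,0,0,0,0,0,0,0], "delta_pos": [[0.2,0,0],[0.2,0,0],[0,0,-0.5],[0,0,-1],[0,0,-1],[0,0,-1],[0,0,-1],[0,0,0]], "yaw": [0,0,0,0,0,0,0,0]}}

```text
time: 13.95
ee_pos: [0.519, -0.0303, 0.2101]
eef_rot: [0.001, 0.902, 0.432, 0.002]
force: [-0.5, 0.1, 0.4]
width: 0.0
```

Run:
```python
from h import *
s,d=shot('wrist'); save(d,'w6.png'); np.savez('w6.npz',**d)
x=np.array([.629,.777]); print(s['time'],s['ee_pos'],s['ee_pos'][:2]@x,s['force'])
for n in ['top','side']: save(shot(n)[1],n+'6.png')
t=[cv2.imread(f'pics/{f}.png')[30:330,60:460] for f in ('top0','top6')]
cv2.imwrite('pics/cmp.png',np.hstack(t))
```

```text
13.95 [ 0.51896694 -0.03028551  0.2101049 ] 0.302898365105457 [-0.46624297  0.08007343  0.36714267]
```

View pics/w6.png

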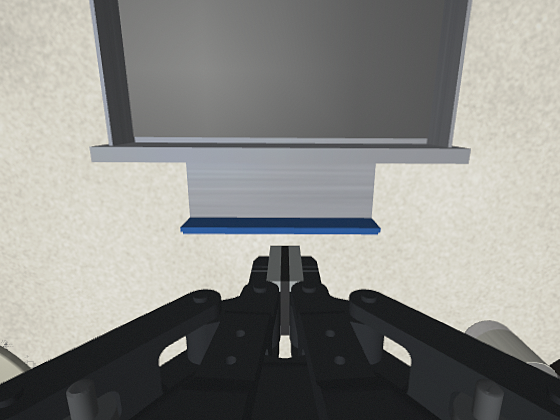

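View pics/cmp.png

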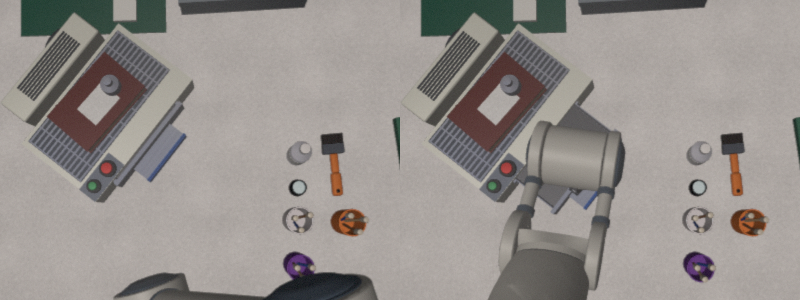

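Run:
```python
from h import *
x=np.array([.629,.777])
def f(d,u,rows):
    return [(v,(onz(d,u,v,.046)[:2]@x).round(4)) for v in rows]
for n,u in (('w4',240),('w6',240)):
    d=dict(np.load(n+'.npz')); hsv=cv2.cvtColor(d['img'],cv2.COLOR_RGB2HSV)
    m=(hsv[...,0]>100)&(hsv[...,0]<125)&(hsv[...,1]>150); r=np.where(m[200:270,u])[0]+200
    a=onz(d,u,r[0],.046)[:2]@x; b=onz(d,u,r[-1],.076)[:2]@x
    # near-top edge of tray front (row where the dark interior ends)
    g=d['img'][:,220].sum(1); print(n,r[0],r[-1],'foot',a.round(4),'top',b.round(4), [((dep(d,220,v)[:2]@x).round(4),dep(d,220,v)[2].round(3)) for v in (156,)])
```

```text
w4 235 255 foot 0.4099 top 0.4059 [(np.float64(0.4762), np.float64(0.08))]
w6 218 233 foot 0.2793 top 0.2751 [(np.float64(0.3406), np.float64(0.078))]
```

```bash
python3 -c "
from h import *
print(readout.sense()['qvel'].round(4), close_job())"
```

```text
the job is handed in; nothing more can be done
[ 0.0004  0.0135  0.0058  0.0007 -0.0036 -0.0009] None
```

The suction is off and the dust tray is drawn out. I handed the job in at about 14 s of the 45 s allowed; it gives no verdict.

**Stop button:** I pressed the red button with closed fingers to its end, about 26 N, for roughly 0.4 s. The side view showed it sunk in its collar, and a later wrist view showed it back up. The green button was never touched.

**Tray:** I hooked the closed fingertips behind the blue lip and drew the tray out slowly at about 50 mm/s, with readings of 5 N or less. The lip was not pinched, and I stopped before feeling the outer stop.

**Last checks:**
- Wrist views from before and after show the lip 131 mm further out. Adding an estimated starting value of about 5 mm, the tray is at about 136 mm, past the 125 mm needed.
- The fingers were clear of everything, with the wrist force near zero.
- By eye, the before and after top views show the volume, weight, brush, pot, bottle and loupe unmoved. I did not measure their positions.

**Disagreements:**
- A second wrist view put the lip edge about 7 mm off the first. That was because it showed the lip's foot rather than its top edge, and later depth readings supported the first value.
- The closed fingertips seemed to stand about 15 mm ahead of the TCP instead of 11 mm, and I allowed for that.

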